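# Pack a culture dish and snap the carrier cover shut

## Robot

A 7-joint arm with a two-finger parallel gripper is mounted at the origin on the work surface. World frame = base frame: x ahead of the robot, y to its left, z up, the work surface at z = 0. Lengths are in m, angles in rad, forces in N, time in s.
With the tool pointing down it reaches from about 0.425 to 0.925 m from the base axis. Payload 6.8 kg.
Tool frame: the origin (TCP) lies at the very end of the fingers, on their centre line; the grasp point (between the pads) lies 19 mm behind it (r.grip_depth is the distance from the TCP to the grasp point, in m); z points along the fingers, y is the direction in which the jaws open and shut (so a half turn about z gives the same grasp; the last joint's range is limited). The gripper opens to 85 mm and grips with 20 to 120 N. Pads are 22 mm wide; open, the fingers measure 114 mm over their backs; the gripper's body (76 mm by 85 mm) begins 54 mm behind the grasp point. The pads swing forward as they close: fully open they stand 13 mm farther back than shut.
Start: joints at [1.232, 0.477, 0.022, 1.555, -0.011, 1.109, -0.083], TCP at [0.154, -0.657, 0.231] pointing down, gripper open.
Joint ranges: [-2.96, 2.96], [-0.34, 2.1], [-1.41, 1.46], [0.24, 2.44], [-1.37, 4.51], [0.17, 1.92], [-2.96, 2.96]. Speed limits (rad/s): [2.39, 2.39, 3.14, 3.14, 3.14, 3.14, 3.14].

## Interface

Orientations are given as a rotation vector (axis times angle).
In Python, from bench import status, eyes, workorder, spotter, r gives the robot as it stands.
- The arm moves only by the tool drive_tool, never from a script. Its argument "commands" is a list of rows, each an object of numbers: "rx", "ry", "rz": the turn, a rotation vector about the world's x, y, z normalised to -1 to 1, where 1 is 8 degrees; "tx", "ty", "tz": the shift along the world's x, y, z normalised to -1 to 1, where 1 is 20 mm; "grip": the closure, from -1 (fully open) to 1 (shut). A call has 1 to 10 rows; each row shifts and turns the commanded pose from where the row before left it; what a row does not reach is not made up. A row lasts 1/8 s, in which the tool goes at most 62.5 mm and 10.7 degrees, less where a joint would pass 70% of its speed; a pose out of reach is approached as far as the arm can. A call with a number of a shift or a turn outside -1 to 1 is refused whole. A call with a gripper value outside its range is refused whole. The fingers move at their own pace and stop on an object; "grip_force" is the grip in N (left out, the last holds). Time passes only in rows, so rows that do not move let the fingers close. It gives the time, the measured TCP pose, the force and the opening at its end, in the units of the state.
- status.get_obs(): the state, without advancing time (a new reading comes with each control period).
- eyes.grab_frame(name): name is "side" or "top"; returns a dict with "frame" (420x560x3 uint8, blue, green, red), "range_z" (420x560 float32, m along the optical axis (not along the pixel's ray), 0 where there is no reading), "fx", "fy", "cx", "cy" (pixels), "dist_coeffs" ([k1, k2, p1, p2, k3] as OpenCV has them; the pictures are not rectified), "T" (4x4, takes a point from camera to world coordinates). Camera axes: x right, y down, z forward; pixel columns grow to the right and rows downward; lengths in m; the calibration is good to about 2 mm. A picture is of the moment at which its call begins.
- workorder.hand_in(): hands the job in, once; it reports no verdict.
Trained networks look in the newest picture that a camera, given by its name, has taken for a name from the list of things; names that differ only in an ending like _2 or _b are one class to them, and where a whole thing is asked for, a point or a joint stands for the part that bears it (a point fixed in the world has none). Each returns a list of dicts, best first, with "confidence" (0 to 1); they miss things now and then, are a little off and sometimes report something else, mostly with a low value. They report only what shows in the picture. A call takes as long as a camera call. They do not tell look-alikes from the thing itself.
- spotter.boxes_of(camera, target): "position" ([column, row] as shares, 0 to 1, of the picture: columns of its width, rows of its height, amid what is visible of it).
- spotter.masks_of(camera, target): "mask" (420x560 bool, what is visible of it) and "position" ([column, row] as shares, 0 to 1, of the picture: columns of its width, rows of its height, amid what is visible of it).
The state is a dict: "clock": time; "joints": joint angles; "qvel": joint speeds; "tau": joint torques, N m; "tcp_pos": TCP position; "orientation": TCP orientation; "contact_force": force on the tool from outside, world axes, zero at the start; "moment": the same for the moment, N m; "grip_width": finger opening in m.
Only numpy, scipy, OpenCV 4.12 (cv2) and the standard library are available. Lean on these libraries where they do the work, as an engineer would, in place of code of your own. Each camera call takes 0.05 s, during which the arm holds its last target.

## Task

Set the loose red culture dish down squarely on top of the amber one in the transport carrier, keeping it level and not dropping it, and let go of it. Then put the green cover on the carrier between the two blue clips and press it down until both clips snap over it and it sits fully home on its posts. Keep pressing it firmly: finish while you are still pushing the cover down, and leave the two dropper bottles and the beaker of forceps where they are.

Things in the scene. Friction and masses are not known exactly. Their poses are not given: they have to be found in the camera images.
- dish: loose closed culture dish with red contents, clear plastic: disc of 55 mm diameter, 14 mm high, about 30 g, lying flat on the bench to one side of the carrier (left or right varies). Origin at the centre of its underside, z up; its yaw means nothing. Take it across its diameter from above.
- dish_low: same kind of dish with amber contents (55 mm diameter, 14 mm high), loose, already lying in the carrier's round nest with about 1.5 mm of play. Origin at the centre of its underside (10 mm above the bench), z up. Its top, 14 mm above its origin, is to carry the red dish.
- carrier: white carrier fixed to the bench: base 150 (its x) by 84 mm (its y), 10 mm thick; nest ring 3 mm high in the middle. Origin: centre of its underside, on the bench, z up; yaw within 0.35 rad. The blue clips stand at its ends (x = +-57 to +-67 mm, up to 63 mm above the bench), so with a dish keep the fingers on its open y sides.
- posts: the carrier's four white seat posts, 10 x 10 mm, at x = +-50, y = +-23 mm of the carrier, tops 41 mm above the bench (3 mm above the pile of two dishes). Origin and axes as the carrier's. The fully home cover rests on them, and they take the push.
- cover: green cover plate 120 (its x) by 60 mm (its y), 6 mm thick, about 90 g, with the grip bar on top. Origin: centre of its underside, z up. It lies flat on the bench, on the other side of the carrier from the red dish, x within 0.6 rad of world x. Goes on centred, its x along the carrier's x, either way round (clip slopes accept 3 mm of error along x). Fully home: origin 41 mm above the bench.
- cover_bar (a point): middle of the cover's white grip bar, 21 mm above the cover's origin. The bar is 56 mm along the cover's x, 14 mm thick along its y, and rises from 6 to 36 mm above the cover's underside. Pinch it across its thickness from above. Axes as the cover's.
- clip_a (a joint): lean of the sprung blue clip at the carrier's +x end, rad: 0 upright (at rest and when snapped over the cover), positive outward, about 0.08 as the cover passes. Its nose overhangs the cover's end by 3 mm, underside 48.5 mm above the bench; it pushes inward with about 1.3 N at rest, 4.5 N at 0.08.
- clip_b (a joint): the same for the clip at the carrier's -x end. Pressing: the cover meets both slopes with its underside about 55 mm above the bench; resistance grows to about 9 to 14 N in all near 49 mm, then suddenly drops as its lower edges pass the noses; pushed on, the clips snap shut over it near 42 mm and the rigid posts stop it at 41 mm.
- bottle_red: bystander: pale pink dropper bottle with red cap, 34 mm diameter, 92 mm tall, beyond the carrier. Origin at the centre of its underside.
- bottle_white: bystander: off-white dropper bottle with white cap, 34 mm diameter, 92 mm tall, beyond the carrier. Origin at the centre of its underside.
- beaker: bystander: clear beaker, 70 mm diameter, 80 mm tall, with blue and green forceps standing up to 135 mm, beyond the carrier. Origin at the centre of its underside.
Not all that is in view belongs to the job. Leave any black, purple or turquoise look-alike of the dish alone.

How it is judged:
By the outcome, as a careful person would: the job done as asked, in the order asked, and still so for the second after the job is handed in, while the arm keeps its last pose, push and grip.
It also fails if it takes over 51 s, if anything falls off the work surface, if the arm or the gripper's body presses on something with over 40 N, if the wrist force passes 120 N, or if a joint passes its speed limit or range.

## Working session

There is one attempt and no reset: what is moved stays moved. The work goes in short steps, Python scripts to look and compute and a tool call to move; the robot and the scene stay as the last step left them, time stands still between calls to the robot, and variables do not carry over. Pictures are saved under pics/ and viewed, and the job is handed in when it is done.

Besides the shell and the picture viewer there is one more tool, called after "Request:" by a JSON object that holds its "method" and its "body". drive_tool: Moves the arm, as the interface text tells. Scaled input: -1 to 1 covers 20 mm each way for a shift and 8 degrees each way for a turn. Its arguments: {"type":"object","properties":{"commands":{"type":"array","items":{"type":"object","properties":{"rx":{"type":"number"},"ry":{"type":"number"},"rz":{"type":"number"},"tx":{"type":"number"},"ty":{"type":"number"},"tz":{"type":"number"},"grip":{"type":"number"}}}},"grip_force":{"type":"number"}},"required":["commands"]}

```bash
ls; mkdir -p pics
cat > h.py <<'E'
import numpy as np,cv2,json
from bench import status,eyes,workorder,spotter,r
def grab(n):
    f=eyes.grab_frame(n); return f
def K(f): return np.array([[f['fx'],0,f['cx']],[0,f['fy'],f['cy']],[0,0,1]])
def world(f,uv,z=None):
    """uv Nx2 pixels -> world using depth image"""
    uv=np.asarray(uv,float).reshape(-1,2)
    n=cv2.undistortPoints(uv.reshape(-1,1,2),K(f),np.array(f['dist_coeffs'])).reshape(-1,2)
    d=f['range_z'][uv[:,1].astype(int),uv[:,0].astype(int)]
    T=np.array(f['T'])
    if z is None:
        p=np.c_[n*d[:,None],d]
        return p@T[:3,:3].T+T[:3,3]
    ray=np.c_[n,np.ones(len(n))]@T[:3,:3].T
    s=(z-T[2,3])/ray[:,2]
    return T[:3,3]+ray*s[:,None]
E
python3 - <<'E'
from h import *
print(status.get_obs(), r.grip_depth)
for n in('top','side'):
    f=grab(n); cv2.imwrite(f'pics/{n}0.png',f['frame']); print(n,f['fx'],f['dist_coeffs'],f['T'])
E
```

```text
pics
{'clock': 0.0, 'joints': array([ 1.23193128,  0.47781639,  0.02237844,  1.55647522, -0.01148791,
        1.10928969, -0.08310391]), 'qvel': array([-1.21572637e-04,  7.34235468e-05, -1.30652384e-03,  7.26113315e-04,
       -3.36225542e-04, -5.12365893e-04,  8.40225104e-04]), 'tau': array([-8.53833808e-05, -5.96443248e+01,  1.60786349e+00, -2.81198305e+01,
        1.24899988e-02,  9.34486248e-03,  2.72736764e-05]), 'tcp_pos': array([ 0.15420744, -0.65653104,  0.23030552]), 'orientation': array([-3.11889698e+00, -3.61453477e-01,  5.96298303e-04]), 'contact_force': array([-0.54115632,  0.56817559, -1.6924646 ]), 'moment': array([-0.00345374, -0.02652225,  0.00694209]), 'grip_width': 0.08528419705569137} 0.0187
top 447.3359381749352 [-0.02169225  0.          0.          0.          0.        ] [[-0.04599269 -0.97862888  0.20042501  0.40766827]
 [-0.9989339   0.04426026 -0.01311853  0.00228258]
 [ 0.00396731 -0.2008147  -0.97962121  1.02548248]
 [ 0.          0.          0.          1.        ]]
side 455.90120534633587 [-0.13173199  0.          0.          0.          0.        ] [[-0.98988446 -0.09990322  0.10073774  0.49090307]
 [-0.14174215  0.66556533 -0.73275641  0.65812998]
 [ 0.00615718 -0.73962297 -0.67299327  0.65780371]
 [ 0.          0.          0.          1.        ]]
```

View pics/top0.png

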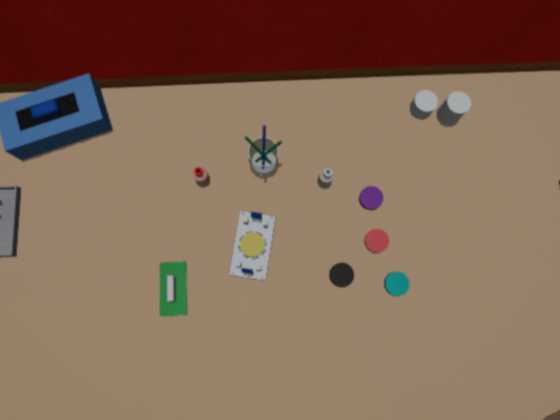

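View pics/side0.png

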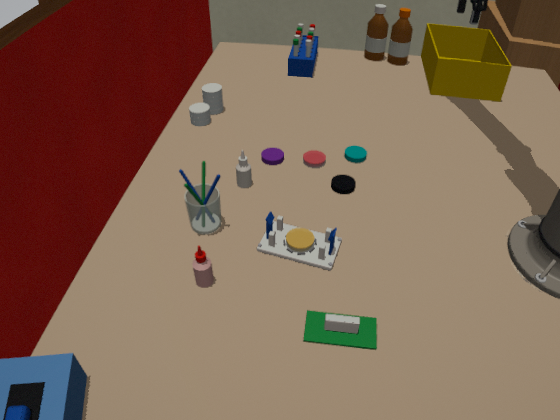

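Top picture: the red dish is at (377,241). It could be confused with the purple dish (371,198), black (342,275), turquoise (397,284) or the amber one in the nest (252,245). The carrier is at (252,245), the cover at (173,289), and the bottles and beaker are at rows 155-180. I choose (377,241) and will check it in a crop.

```bash
cat >> h.py <<'E'
def cen(m):
    M=cv2.moments(m.astype(np.uint8),True); return np.array([M['m10']/M['m00'],M['m01']/M['m00']])
def comp(m,near):
    n,l,s,c=cv2.connectedComponentsWithStats(m.astype(np.uint8))
    ok=[i for i in range(1,n) if s[i,4]>15]
    i=min(ok,key=lambda i:np.hypot(*(c[i]-near)))
    return l==i
def cam(f,P):
    T=np.linalg.inv(np.array(f['T'])); rv=cv2.Rodrigues(T[:3,:3])[0]
    return cv2.projectPoints(np.asarray(P,float).reshape(-1,1,3),rv,T[:3,3],K(f),np.array(f['dist_coeffs']))[0].reshape(-1,2)
E
python3 - <<'E'
from h import *
F={n:grab(n) for n in('top','side')}
pts={'top':dict(red=(377,241),amber=(252,245),cover=(173,289)),'side':dict(red=(314,158),amber=(300,240),cover=(341,330))}
for n,f in F.items():
    hsv=cv2.cvtColor(f['frame'],cv2.COLOR_BGR2HSV).astype(int); H,S,V=hsv[...,0],hsv[...,1],hsv[...,2]
    x,y=pts[n]['red']; cv2.imwrite(f'pics/crop_{n}.png',cv2.resize(f['frame'][y-50:y+50,x-70:x+70],None,fx=5,fy=5,interpolation=cv2.INTER_CUBIC))
    x,y=pts[n]['amber']; cv2.imwrite(f'pics/cropc_{n}.png',cv2.resize(f['frame'][y-45:y+45,x-60:x+60],None,fx=6,fy=6,interpolation=cv2.INTER_CUBIC))
    for k,p in pts[n].items(): print(n,k,hsv[p[1],p[0]], world(f,[p])[0])
    m=comp(((H<5)|(H>172))&(S>110),np.array(pts[n]['red'])); c=cen(m);print('red',m.sum(),c,world(f,[c])[0],world(f,[c],.012))
    m=comp((H>18)&(H<32)&(S>130)&(V>120),np.array(pts[n]['amber'])); c=cen(m);print('amber',m.sum(),c,world(f,[c])[0],world(f,[c],.022))
    m=comp((H>50)&(H<75)&(S>130),np.array(pts[n]['cover']))
    cnt=max(cv2.findContours(m.astype(np.uint8),0,2)[0],key=len)
    w=world(f,cnt.reshape(-1,2),.006)[:,:2]
    print('cover',cv2.minAreaRect((w*1000).astype(np.float32)))
    for t in('dish','dish_low','carrier','cover','posts','clip_a','bottle_red','bottle_white','beaker'):
        print(t,[(round(d['confidence'],2),(np.array(d['position'])*[560,420]).round(1)) for d in spotter.boxes_of(n,t)][:5])
E
```

```text
top red [178 143 164] [ 0.53246346 -0.24342737  0.01412806]
top amber [ 26 121 164] [0.53564388 0.04137949 0.01971108]
top cover [ 13  15 117] [0.4452571  0.21836658 0.02703021]
red 448 [376.66964286 240.33705357] [ 0.5344376  -0.24362899  0.01075597] [[ 0.53428218 -0.2433275   0.012     ]]Traceback (most recent call last):
  File "<stdin>", line 10, in <module>
  File "h.py", line 23, in comp
    i=min(ok,key=lambda i:np.hypot(*(c[i]-near)))
ValueError: min() iterable argument is empty
```

Run:
```python
from h import *
F={n:grab(n) for n in('top','side')}
pts={'top':dict(red=(377,241),amber=(252,245),cover=(173,289)),'side':dict(red=(314,158),amber=(300,240),cover=(341,330))}
for n,f in F.items():
    hsv=cv2.cvtColor(f['frame'],cv2.COLOR_BGR2HSV).astype(int); H,S,V=hsv[...,0],hsv[...,1],hsv[...,2]
    x,y=pts[n]['red']; cv2.imwrite(f'pics/crop_{n}.png',cv2.resize(f['frame'][y-50:y+50,x-70:x+70],None,fx=5,fy=5,interpolation=cv2.INTER_CUBIC))
    x,y=pts[n]['amber']; cv2.imwrite(f'pics/cropc_{n}.png',cv2.resize(f['frame'][y-45:y+45,x-60:x+60],None,fx=6,fy=6,interpolation=cv2.INTER_CUBIC))
    m=comp(((H<5)|(H>172))&(S>110),np.array(pts[n]['red'])); c=cen(m);print('red',m.sum(),c,world(f,[c])[0],world(f,[c],.012))
    m=comp((H>17)&(H<32)&(S>90)&(V>100),np.array(pts[n]['amber'])); c=cen(m);print('amber',m.sum(),c,world(f,[c])[0],world(f,[c],.022))
    m=comp((H>50)&(H<75)&(S>130),np.array(pts[n]['cover']))
    cnt=max(cv2.findContours(m.astype(np.uint8),0,2)[0],key=len)
    w=world(f,cnt.reshape(-1,2),.006)[:,:2]
    print('cover',cv2.minAreaRect((w*1000).astype(np.float32)))
    for t in('dish','dish_low','carrier','cover','posts','clip_a','bottle_red','bottle_white','beaker'):
        print(t,[(round(d['confidence'],2),(np.array(d['position'])*[560,420]).round(1)) for d in spotter.boxes_of(n,t)][:5])
a=[cv2.resize(cv2.imread(f'pics/{k}.png'),(400,300)) for k in('crop_top','crop_side','cropc_top','cropc_side')]
cv2.imwrite('pics/crops.png',np.vstack([np.hstack(a[:2]),np.hstack(a[2:])]))
```

```text
red 448 [376.70089286 240.25223214] [ 0.53446575 -0.24340185  0.01206247] [[ 0.53447357 -0.243417    0.012     ]]
amber 425 [251.94588235 243.99294118] [0.53804554 0.04145133 0.01886241] [[0.53763916 0.04132925 0.022     ]]
cover ((447.87677001953125, 222.89317321777344), (114.29715728759766, 54.05388641357422), 0.1499480903148651)
dish [(0.96, array([395.8, 282.9])), (0.87, array([376.9, 240. ])), (0.87, array([371.6, 199.2])), (0.69, array([342.7, 273.7]))]
dish_low [(0.63, array([253.9, 245.7]))]
carrier [(0.67, array([256.5, 256.7]))]
cover [(0.81, array([172.1, 289.2])), (0.66, array([261.1, 155. ]))]
posts [(0.41, array([248.2, 223. ]))]
clip_a []
bottle_red [(0.74, array([204.4, 174.8]))]
bottle_white [(0.51, array([323.6, 177. ]))]
beaker [(0.95, array([264.6, 153.7]))]
red 246 [313.90650407 157.09756098] [ 0.53645677 -0.23826527  0.01367443] [[ 0.53657519 -0.24059547  0.012     ]]
amber 476 [299.64705882 237.9894958 ] [0.53939902 0.04389848 0.02236749] [[0.53942706 0.04354325 0.022     ]]
cover ((450.2368469238281, 228.0887908935547), (116.97993469238281, 60.59284591674805), 0.31942957639694214)
dish [(0.78, array([314.8, 157. ])), (0.72, array([271.3, 154.9])), (0.69, array([357.1, 154.1])), (0.67, array([344.7, 180.6]))]
dish_low [(0.83, array([297.7, 240.7]))]
carrier [(0.91, array([299.2, 251.9]))]
cover [(0.68, array([341.6, 330.9]))]
posts [(0.73, array([274.9, 238.2]))]
clip_a [(0.48, array([271.9, 222.6]))]
bottle_red [(0.6, array([201.6, 268.4]))]
bottle_white [(0.88, array([240.7, 172.5])), (0.75, array([297.4, 251.6]))]
beaker [(0.85, array([202.7, 201.7])), (0.71, array([298.8, 252.6]))]
```

View pics/crops.png

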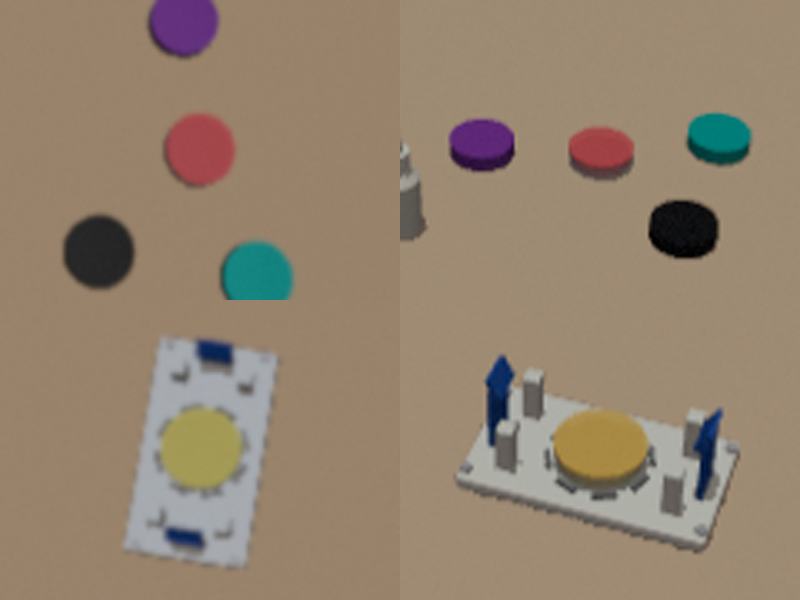

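The crops confirm that the red dish is (377,241) in top and (314,157) in side. The other three dishes are purple, black and turquoise. Next I measure the carrier pose and refine the rest.

```bash
cat > m.py <<'E'
from h import *
from scipy.optimize import least_squares
def rot(y): return np.array([[np.cos(y),-np.sin(y)],[np.sin(y),np.cos(y)]])
def rectmask(f,L,W,z,x,y,a,S=4):
    c=np.array([[1,1],[1,-1],[-1,-1],[-1,1]])*[L/2,W/2]@rot(a).T+[x,y]
    return cam(f,np.c_[c,np.full(4,z)])
def edges(f,m,L,W,z,g):
    cnt=max(cv2.findContours(m.astype(np.uint8),0,2)[0],key=len).reshape(-1,2)
    w=world(f,cnt,z)[:,:2]
    def res(p):
        q=(w-p[:2])@rot(p[2]); h=np.array([L,W])/2-p[3]
        d=np.abs(q)-h; s=np.where((d>0).any(1),np.hypot(*np.maximum(d,0).T),d.max(1)); return s*1000
    s=least_squares(res,[*g,0.001],loss='soft_l1')
    return s.x,np.median(np.abs(s.fun))
E
python3 - <<'E'
from m import *
F={n:grab(n) for n in('top','side')}
for n,f in F.items():
    hsv=cv2.cvtColor(f['frame'],cv2.COLOR_BGR2HSV).astype(int); H,S,V=hsv[...,0],hsv[...,1],hsv[...,2]
    p0=rectmask(f,.19,.12,.01,.538,.042,-.14).astype(np.int32)
    roi=np.zeros(S.shape,np.uint8);cv2.fillPoly(roi,[p0],1)
    bg=np.median(S[roi>0]); 
    m=((S<55)&(V>90))&(roi>0)
    m=cv2.morphologyEx(m.astype(np.uint8),cv2.MORPH_CLOSE,np.ones((9,9),np.uint8))
    m=comp(m,cen(roi))
    e,s=edges(f,m,.150,.084,.01,(.538,.042,-.14)); print(n,'carrier',e,s)
    im=f['frame'].copy(); 
    cv2.polylines(im,[rectmask(f,.15,.084,.01,*e[:3]).round().astype(np.int32)],True,(0,0,255))
    m2=comp((H>50)&(H<75)&(S>130),np.array((173,289) if n=='top' else (341,330)))
    e,s=edges(f,m2,.120,.060,.003,(.45,.225,0)); print(n,'cover',e,s)
    cv2.polylines(im,[rectmask(f,.12,.06,.006,*e[:3]).round().astype(np.int32)],True,(0,0,255))
    # bar
    pp=rectmask(f,.062,.022,.03,e[0],e[1],e[2]).astype(np.int32); roi=np.zeros(S.shape,np.uint8);cv2.fillPoly(roi,[pp],1)
    b=(roi>0)&(S<60)&(V>100); print('bar mask',b.sum(),cen(b),world(f,[cen(b)],.036))
    if n=='top': c=im[190:330,150:300]
    else: c=im[190:370,220:400]
    cv2.imwrite(f'pics/fit_{n}.png',cv2.resize(c,None,fx=3.5,fy=3.5,interpolation=cv2.INTER_CUBIC)[:600])
    clip=(H>105)&(H<130)&(S>120)
    for g in((256,216),(247,271)) if n=='top' else ((270,225),(332,241)):
        k=comp(clip,np.array(g)); print('clip',k.sum(),cen(k),world(f,[cen(k)]))
E
```

```text
top carrier [ 5.37886495e-01  4.15046436e-02 -2.02418745e-01 -1.94099781e-05] 0.9645319044798601
top cover [0.44798684 0.22411034 0.00842279 0.00352086] 0.9379507963439525
bar mask 182 [169.98351648 287.79120879] [[0.44781534 0.22300388 0.036     ]]
clip 43 [256.04651163 215.23255814] [[0.59727764 0.02874079 0.05253982]]
clip 29 [246.75862069 270.68965517] [[0.4764003 0.0535913 0.0499236]]
side carrier [ 0.54040113  0.04678937 -0.20028341 -0.00128887] 1.8481983682878504
side cover [0.44993768 0.22593791 0.00128362 0.00202157] 1.9959340222473094
bar mask 321 [341.54205607 319.39563863] [[0.45051543 0.22915098 0.036     ]]
clip 103 [269.08737864 222.33009709] [[0.59962151 0.04007451 0.05227801]]
clip 86 [331.40697674 240.02325581] [[0.47850977 0.06477003 0.04747054]]
```

View pics/fit_top.png

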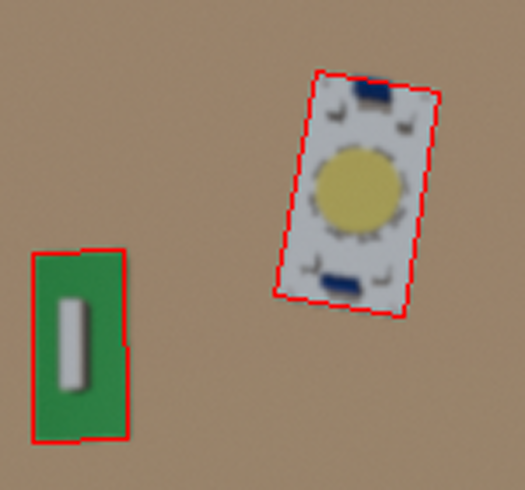

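View pics/fit_side.png

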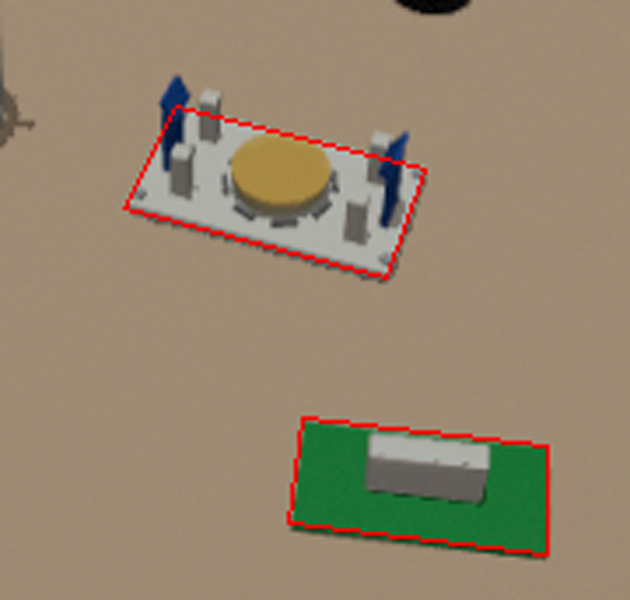

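The top picture puts the carrier at about (538,42) mm with yaw -0.20, and the red outlines fit well. In the side picture the cover and carrier come out about 2 mm off from the top view, so I'll use averages. Now I move over the red dish.

Request:
{"method": "drive_tool", "body": {"commands": [{"tx":0.9,"ty":0.99,"rz":-1},{"tx":0.9,"ty":0.99,"rz":-1},{"tx":0.9,"ty":0.99,"rz":-1},{"tx":0.9,"ty":0.99,"rz":-0.1},{"tx":0.9,"ty":0.99},{"tx":0.9,"ty":0.99},{"tx":0.9,"ty":0.99},{"tx":0.9,"ty":0.99},{"tx":0.9,"ty":0.99},{"tx":0.9,"ty":0.99}], "grip_force": 30}}

```text
validation failed for argument at $.co...
```

Request:
{"method": "drive_tool", "body": {"commands": [{"tx":0.9,"ty":0.99},{"tx":0.9,"ty":0.99},{"tx":0.9,"ty":0.99},{"tx":0.9,"ty":0.99},{"tx":0.9,"ty":0.99,"tz":-0.5},{"tx":0.9,"ty":0.99,"tz":-0.8},{"tx":0.9,"ty":0.99,"tz":-1},{"tx":0.9,"ty":0.99,"tz":-1},{"tx":0.9,"ty":0.99,"tz":-1},{"tx":0.9,"ty":0.99,"tz":-1}]}}

```text
validation failed for argument at $.co...
```

Request:
{"method": "drive_tool", "body": {"commands": [{"tx":0.9,"ty":0.99,"tz":0,"rx":0,"ry":0,"rz":-1,"grip":-1},{"tx":0.9,"ty":0.99,"tz":0,"rx":0,"ry":0,"rz":-1,"grip":-1},{"tx":0.9,"ty":0.99,"tz":0,"rx":0,"ry":0,"rz":-1,"grip":-1},{"tx":0.9,"ty":0.99,"tz":0,"rx":0,"ry":0,"rz":-0.1,"grip":-1},{"tx":0.9,"ty":0.99,"tz":0,"rx":0,"ry":0,"rz":0,"grip":-1},{"tx":0.9,"ty":0.99,"tz":0,"rx":0,"ry":0,"rz":0,"grip":-1},{"tx":0.9,"ty":0.99,"tz":0,"rx":0,"ry":0,"rz":0,"grip":-1},{"tx":0.9,"ty":0.99,"tz":0,"rx":0,"ry":0,"rz":0,"grip":-1},{"tx":0.9,"ty":0.99,"tz":0,"rx":0,"ry":0,"rz":0,"grip":-1},{"tx":0.9,"ty":0.99,"tz":0,"rx":0,"ry":0,"rz":0,"grip":-1}], "grip_force": 30}}

```text
clock: 2.55
tcp_pos: [0.335, -0.4585, 0.2315]
orientation: [3.125, -0.317, 0.0]
contact_force: [-0.2, 0.1, -0.0]
grip_width: 0.0852
```

Request:
{"method": "drive_tool", "body": {"commands": [{"tx":0.95,"ty":1,"tz":0,"rx":0,"ry":0,"rz":0,"grip":-1},{"tx":0.95,"ty":1,"tz":0,"rx":0,"ry":0,"rz":0,"grip":-1},{"tx":0.95,"ty":1,"tz":-0.5,"rx":0,"ry":0,"rz":0,"grip":-1},{"tx":0.95,"ty":1,"tz":-0.5,"rx":0,"ry":0,"rz":0,"grip":-1},{"tx":0.95,"ty":1,"tz":-1,"rx":0,"ry":0,"rz":0,"grip":-1},{"tx":0.95,"ty":1,"tz":-1,"rx":0,"ry":0,"rz":0,"grip":-1},{"tx":0.95,"ty":1,"tz":-1,"rx":0,"ry":0,"rz":0,"grip":-1},{"tx":0.95,"ty":1,"tz":-1,"rx":0,"ry":0,"rz":0,"grip":-1},{"tx":0.95,"ty":1,"tz":-1,"rx":0,"ry":0,"rz":0,"grip":-1},{"tx":0.95,"ty":1,"tz":-1,"rx":0,"ry":0,"rz":0,"grip":-1}]}}

```text
clock: 3.8
tcp_pos: [0.5252, -0.2586, 0.0908]
orientation: [3.125, -0.317, 0.001]
contact_force: [0.1, -0.2, 0.1]
grip_width: 0.0853
```

Request:
{"method": "drive_tool", "body": {"commands": [{"tx":0.5,"ty":0.8,"tz":-1,"rx":0,"ry":0,"rz":0,"grip":-1},{"tx":0,"ty":0,"tz":0,"rx":0,"ry":0,"rz":0,"grip":-1},{"tx":0,"ty":0,"tz":0,"rx":0,"ry":0,"rz":0,"grip":-1}]}}

```text
clock: 4.18
tcp_pos: [0.5339, -0.2444, 0.0717]
orientation: [3.124, -0.319, -0.0]
contact_force: [-0.1, -0.4, 0.2]
grip_width: 0.0854
```

Run:
```python
from h import *
print(status.get_obs()['tcp_pos'])
f=grab('side'); cv2.imwrite('pics/s1.png',cv2.resize(f['frame'][80:220,220:420],None,fx=4,fy=4,interpolation=cv2.INTER_CUBIC))
```

```text
[ 0.53389711 -0.24442293  0.07172995]
```

View pics/s1.png

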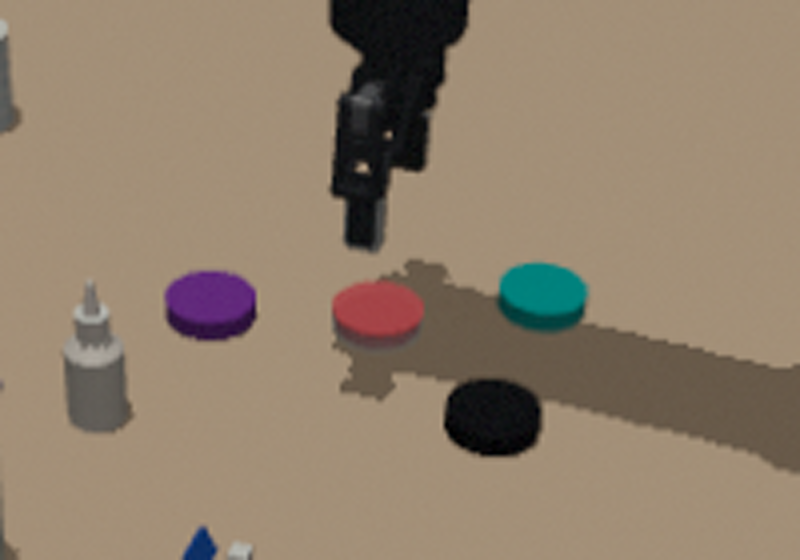

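Run:
```python
from h import *
f=grab('side')
for d in(.0425,.057):
  for z in (.0717,.0847): print(d,z,(cam(f,[[.5339+.199*d,-.2444+.98*d,z]])-[220,80])*4)
```

```text
0.0425 0.0717 [[365.073008   260.54106555]]
0.0425 0.0847 [[366.18437519 241.36395258]]
0.057 0.0717 [[357.61482517 274.26394509]]
0.057 0.0847 [[358.67888995 254.99532789]]
```

Side crop: the open fingers (tip at crop (363,247)) are above the red dish (378,312). Where the fingertip shows agrees with the side calibration to about 1 mm, so I trust x≈0.5365. Descending.

Request:
{"method": "drive_tool", "body": {"commands": [{"tx":0.12,"ty":0.12,"tz":-1,"rx":0,"ry":0,"rz":0,"grip":-1},{"tx":0,"ty":0,"tz":-1,"rx":0,"ry":0,"rz":0,"grip":-1},{"tx":0,"ty":0,"tz":-0.8,"rx":0,"ry":0,"rz":0,"grip":-1},{"tx":0,"ty":0,"tz":-0.5,"rx":0,"ry":0,"rz":0,"grip":-1},{"tx":0,"ty":0,"tz":-0.2,"rx":0,"ry":0,"rz":0,"grip":-1},{"tx":0,"ty":0,"tz":0,"rx":0,"ry":0,"rz":0,"grip":-1}]}}

```text
clock: 5.03
tcp_pos: [0.5369, -0.2407, 0.0012]
orientation: [3.126, -0.317, -0.0]
contact_force: [0.2, 0.3, -0.3]
grip_width: 0.0855
```

Request:
{"method": "drive_tool", "body": {"commands": [{"tx":0,"ty":0,"tz":0,"rx":0,"ry":0,"rz":0,"grip":-0.2},{"tx":0,"ty":0,"tz":0,"rx":0,"ry":0,"rz":0,"grip":-0.1},{"tx":0,"ty":0,"tz":0,"rx":0,"ry":0,"rz":0,"grip":0.1},{"tx":0,"ty":0,"tz":0,"rx":0,"ry":0,"rz":0,"grip":0.1},{"tx":0,"ty":0,"tz":0,"rx":0,"ry":0,"rz":0,"grip":0.1}], "grip_force": 25}}

```text
clock: 5.65
tcp_pos: [0.5372, -0.2409, 0.0022]
orientation: [3.125, -0.317, 0.002]
contact_force: [-1.0, 0.1, 5.9]
grip_width: 0.0542
```

Run:
```python
from h import *
o=status.get_obs();print(o['tcp_pos'],o['grip_width'],o['contact_force'])
a=[]
for n,(x,y) in(('top',(377,241)),('side',(314,158))):
  f=grab(n); a.append(cv2.resize(f['frame'][y-50:y+40,x-50:x+50],(400,360),interpolation=cv2.INTER_CUBIC))
cv2.imwrite('pics/g1.png',np.hstack(a))
```

```text
[ 0.53721523 -0.24091488  0.00215834] 0.054214976257129094 [-0.98324203  0.08047411  5.90712763]
```

View pics/g1.png

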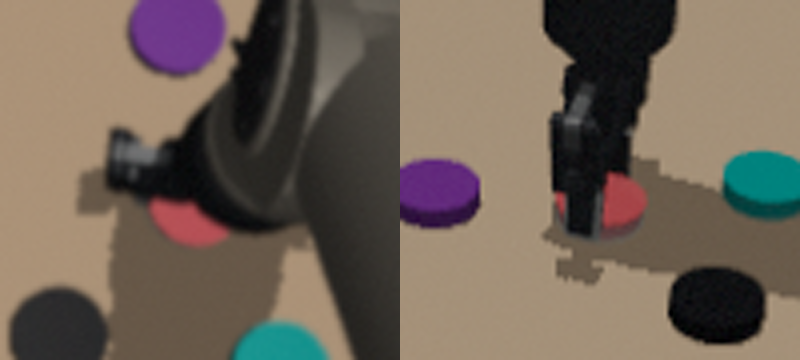

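Run:
```python
from h import *
f=grab('side')
for d in(0,.0275,.0415):
  for z in (.002,.02,.04): print(d,z,((cam(f,[[.5372+.199*d,-.2409+.98*d,z]])-[264,108])*4+[400,0]).round(1))
cv2.imwrite('pics/g2.png',cv2.resize(f['frame'][108:188,264:354],None,fx=8,fy=7,interpolation=cv2.INTER_CUBIC))
```

```text
0 0.002 [[597.8 209.4]]
0 0.02 [[599.3 185.2]]
0 0.04 [[601.1 157.6]]
0.0275 0.002 [[584.6 235. ]]
0.0275 0.02 [[586.1 210.6]]
0.0275 0.04 [[587.7 182.9]]
0.0415 0.002 [[577.7 248.4]]
0.0415 0.02 [[579.1 224. ]]
0.0415 0.04 [[580.7 196.1]]
```

View pics/g2.png

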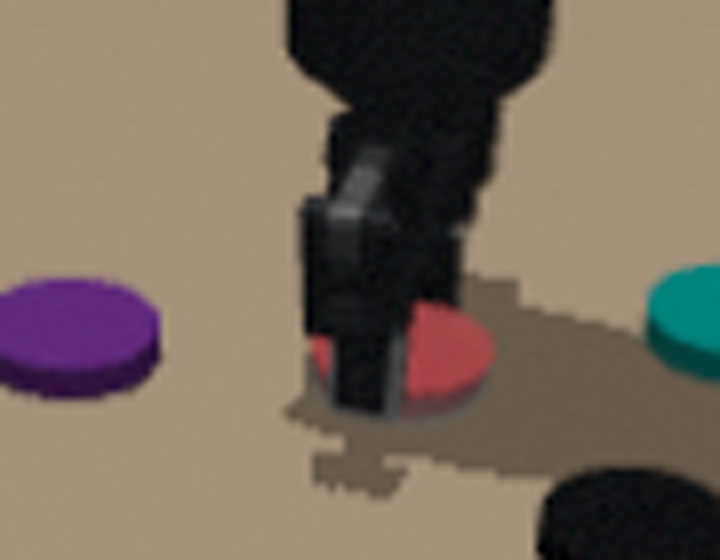

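The side crop shows the red dish held between the fingers, centred on the TCP within about 1 mm (width 54.2 mm). Comparing the gripped dish with the images, the side camera matches the robot frame and the top one reads about 2.5 mm low in x and y. That puts the amber dish at about (0.540, 0.0433). Lifting and carrying.

Request:
{"method": "drive_tool", "body": {"commands": [{"tx":0,"ty":0,"tz":0.2,"rx":0,"ry":0,"rz":0,"grip":0.1},{"tx":0,"ty":0,"tz":0.5,"rx":0,"ry":0,"rz":0,"grip":0.1},{"tx":0,"ty":0,"tz":0.8,"rx":0,"ry":0,"rz":0,"grip":0.1},{"tx":0,"ty":0,"tz":0.8,"rx":0,"ry":0,"rz":0,"grip":0.1},{"tx":0,"ty":0,"tz":0.8,"rx":0,"ry":0,"rz":0,"grip":0.1},{"tx":0,"ty":0,"tz":0.8,"rx":0,"ry":0,"rz":0,"grip":0.1},{"tx":0,"ty":0.3,"tz":0.5,"rx":0,"ry":0,"rz":0,"grip":0.1},{"tx":0,"ty":0.6,"tz":0.3,"rx":0,"ry":0,"rz":0,"grip":0.1},{"tx":0,"ty":0.8,"tz":0,"rx":0,"ry":0,"rz":0,"grip":0.1},{"tx":0,"ty":0.9,"tz":0,"rx":0,"ry":0,"rz":0,"grip":0.1}]}}

```text
clock: 7.05
tcp_pos: [0.5365, -0.1869, 0.0948]
orientation: [-3.125, 0.316, 0.001]
contact_force: [0.1, 0.3, -0.6]
grip_width: 0.0534
```

Request:
{"method": "drive_tool", "body": {"commands": [{"tx":0,"ty":0.9,"tz":0,"rx":0,"ry":0,"rz":0,"grip":0.1},{"tx":0,"ty":0.9,"tz":0,"rx":0,"ry":0,"rz":0,"grip":0.1},{"tx":0,"ty":0.9,"tz":0,"rx":0,"ry":0,"rz":0,"grip":0.1},{"tx":0,"ty":0.9,"tz":0,"rx":0,"ry":0,"rz":0,"grip":0.1},{"tx":0,"ty":0.9,"tz":0,"rx":0,"ry":0,"rz":0,"grip":0.1},{"tx":0,"ty":0.9,"tz":0,"rx":0,"ry":0,"rz":0,"grip":0.1},{"tx":0,"ty":0.9,"tz":0,"rx":0,"ry":0,"rz":0,"grip":0.1},{"tx":0,"ty":0.9,"tz":0,"rx":0,"ry":0,"rz":0,"grip":0.1},{"tx":0,"ty":0.9,"tz":0,"rx":0,"ry":0,"rz":0,"grip":0.1},{"tx":0.1,"ty":0.9,"tz":0,"rx":0,"ry":0,"rz":0,"grip":0.1}]}}

```text
clock: 8.3
tcp_pos: [0.5388, -0.0075, 0.0953]
orientation: [3.126, -0.317, -0.0]
contact_force: [0.9, -0.5, 0.4]
grip_width: 0.0536
```

Request:
{"method": "drive_tool", "body": {"commands": [{"tx":0.05,"ty":0.9,"tz":-0.4,"rx":0,"ry":0,"rz":0,"grip":0.1},{"tx":0,"ty":0.8,"tz":-0.8,"rx":0,"ry":0,"rz":0,"grip":0.1},{"tx":0,"ty":0.5,"tz":-0.8,"rx":0,"ry":0,"rz":0,"grip":0.1},{"tx":0,"ty":0,"tz":0,"rx":0,"ry":0,"rz":0,"grip":0.1},{"tx":0,"ty":0,"tz":0,"rx":0,"ry":0,"rz":0,"grip":0.1}]}}

```text
clock: 8.93
tcp_pos: [0.5398, 0.0345, 0.0551]
orientation: [3.125, -0.318, -0.001]
contact_force: [0.5, -0.5, -0.3]
grip_width: 0.0539
```

Run:
```python
from h import *
o=status.get_obs();print(o['tcp_pos'],o['grip_width'],o['contact_force'])
f=grab('side');im=f['frame']
hsv=cv2.cvtColor(im,cv2.COLOR_BGR2HSV).astype(int); H,S,V=hsv[...,0],hsv[...,1],hsv[...,2]
p=o['tcp_pos']
print(cam(f,[p]),cam(f,[[.540,.0433,.024]]))
cv2.imwrite('pics/p1.png',cv2.resize(im[150:290,220:380],None,fx=4.5,fy=4.2,interpolation=cv2.INTER_CUBIC))
f=grab('top'); cv2.imwrite('pics/p1t.png',cv2.resize(f['frame'][180:300,180:320],None,fx=5,fy=5,interpolation=cv2.INTER_CUBIC))
```

```text
[0.53979281 0.03453416 0.05506923] 0.05386056598525799 [ 0.48644962 -0.49258362 -0.25984318]
[[300.56859241 222.50602544]] [[299.40177644 237.14988877]]
```

View pics/p1.png

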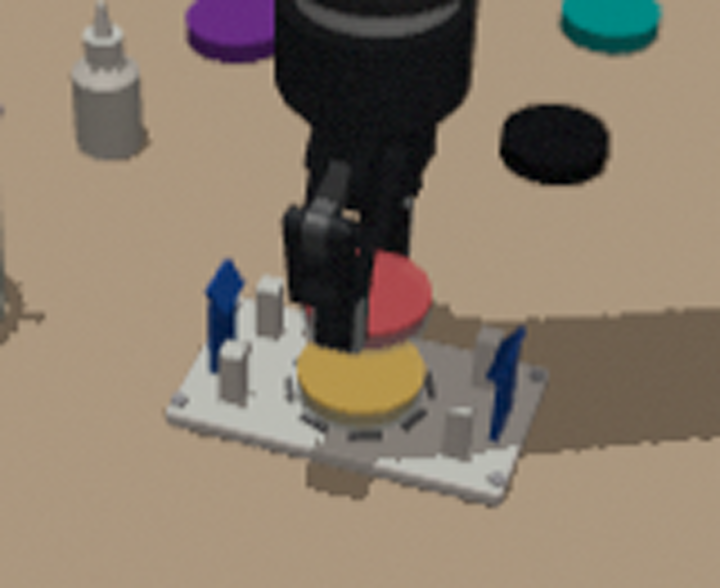

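View pics/p1t.png

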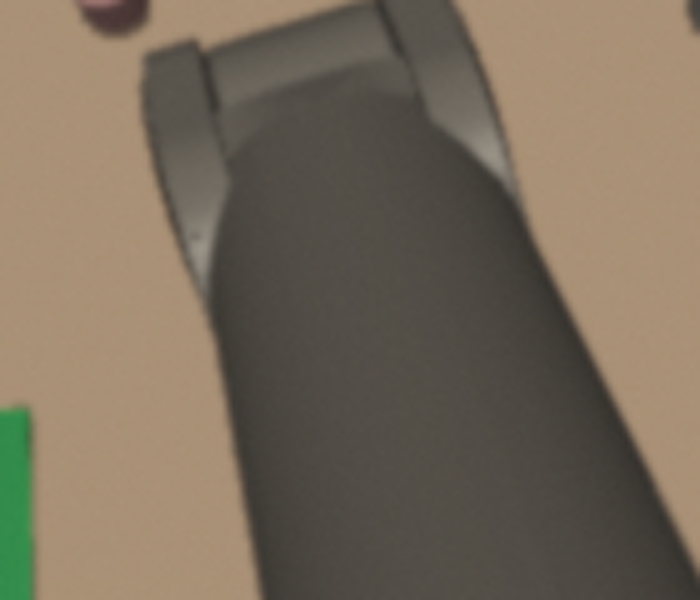

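Run:
```python
from h import *
f=grab('side');im=f['frame']
# overlay disc outlines projected: red at hypothesised offset, amber
t=np.linspace(0,2*np.pi,60)
def ring(x,y,z,R=.0275): return cam(f,np.c_[x+R*np.cos(t),y+R*np.sin(t),np.full(60,z)])
big=cv2.resize(im[190:270,265:345],None,fx=7,fy=7,interpolation=cv2.INTER_CUBIC)
def dr(p,c): cv2.polylines(big,[(((p-[265,190])+.5)*7).round().astype(np.int32)],True,c)
for z in(.053,.067): dr(ring(.5398,.0345,z),(255,255,0))
for z in(.010,.024): dr(ring(.540,.0433,z),(255,0,0))
cv2.imwrite('pics/p2.png',big)
```

```text
(no output)
```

View pics/p2.png

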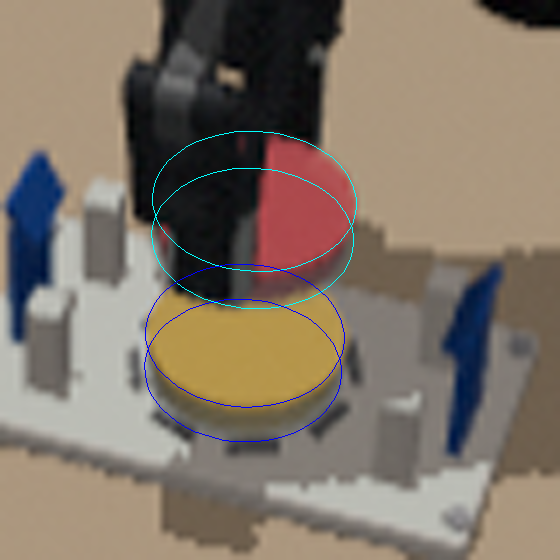

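The side overlay shows both projected outlines (cyan red dish, blue amber dish) lying on the seen edges to within about 1 mm. I now shift +8.8 mm in y and lower.

Request:
{"method": "drive_tool", "body": {"commands": [{"tx":0,"ty":0.44,"tz":-0.2,"rx":0,"ry":0,"rz":0,"grip":0.1},{"tx":0,"ty":0,"tz":-0.4,"rx":0,"ry":0,"rz":0,"grip":0.1},{"tx":0,"ty":0,"tz":-0.4,"rx":0,"ry":0,"rz":0,"grip":0.1},{"tx":0,"ty":0,"tz":-0.2,"rx":0,"ry":0,"rz":0,"grip":0.1},{"tx":0,"ty":0,"tz":0,"rx":0,"ry":0,"rz":0,"grip":0.1}]}}

```text
clock: 9.7
tcp_pos: [0.5395, 0.0439, 0.0308]
orientation: [3.125, -0.317, -0.002]
contact_force: [-0.1, 0.1, 0.7]
grip_width: 0.0536
```

Request:
{"method": "drive_tool", "body": {"commands": [{"tx":0,"ty":0,"tz":-0.1,"rx":0,"ry":0,"rz":0,"grip":0.1},{"tx":0,"ty":0,"tz":-0.05,"rx":0,"ry":0,"rz":0,"grip":0.1},{"tx":0,"ty":0,"tz":-0.05,"rx":0,"ry":0,"rz":0,"grip":0.1}]}}

```text
clock: 10.07
tcp_pos: [0.5399, 0.0441, 0.0274]
orientation: [-3.126, 0.317, -0.0]
contact_force: [-1.0, 0.6, -0.4]
grip_width: 0.0533
```

Run:
```python
from h import *
f=grab('side');im=f['frame']
o=status.get_obs();print(o['tcp_pos'],o['contact_force'])
cv2.imwrite('pics/p3.png',cv2.resize(im[190:270,265:345],None,fx=7,fy=7,interpolation=cv2.INTER_CUBIC))
```

```text
[0.53983086 0.0440707  0.02725862] [ 0.56299964 -0.57071472  0.0770912 ]
```

View pics/p3.png

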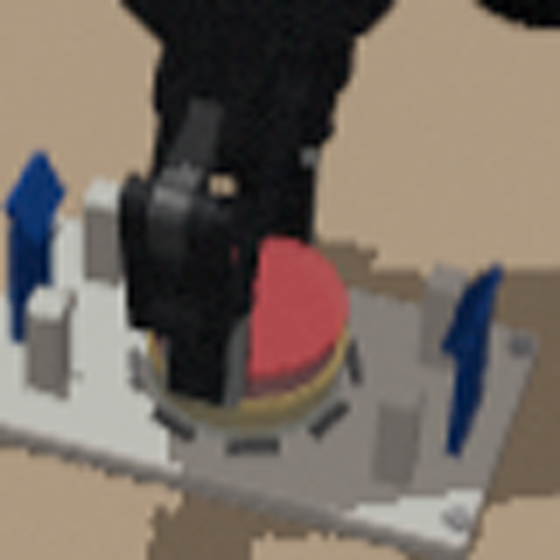

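Request:
{"method": "drive_tool", "body": {"commands": [{"tx":0,"ty":-0.02,"tz":-0.04,"rx":0,"ry":0,"rz":0,"grip":0.1},{"tx":0,"ty":0,"tz":-0.03,"rx":0,"ry":0,"rz":0,"grip":0.1},{"tx":0,"ty":0,"tz":0,"rx":0,"ry":0,"rz":0,"grip":0.1}]}}

```text
clock: 10.5
tcp_pos: [0.5399, 0.0436, 0.0262]
orientation: [3.125, -0.317, 0.0]
contact_force: [-1.1, -0.2, 4.2]
grip_width: 0.0533
```

Contact at 4 N, with the TCP at the expected height. Releasing.

Request:
{"method": "drive_tool", "body": {"commands": [{"tx":0,"ty":0,"tz":0,"rx":0,"ry":0,"rz":0,"grip":-0.32},{"tx":0,"ty":0,"tz":0,"rx":0,"ry":0,"rz":0,"grip":-0.6},{"tx":0,"ty":0,"tz":0,"rx":0,"ry":0,"rz":0,"grip":-1},{"tx":0,"ty":0,"tz":0,"rx":0,"ry":0,"rz":0,"grip":-1},{"tx":0,"ty":0,"tz":0.2,"rx":0,"ry":0,"rz":0,"grip":-1},{"tx":0,"ty":0,"tz":0.5,"rx":0,"ry":0,"rz":0,"grip":-1},{"tx":0,"ty":0,"tz":1,"rx":0,"ry":0,"rz":0,"grip":-1},{"tx":0,"ty":0,"tz":1,"rx":0,"ry":0,"rz":0,"grip":-1},{"tx":0,"ty":0,"tz":1,"rx":0,"ry":0,"rz":0,"grip":-1},{"tx":0,"ty":0,"tz":1,"rx":0,"ry":0,"rz":0,"grip":-1}]}}

```text
clock: 11.75
tcp_pos: [0.5399, 0.0437, 0.1214]
orientation: [-3.125, 0.317, -0.001]
contact_force: [0.0, -0.1, -0.3]
grip_width: 0.0852
```

Request:
{"method": "drive_tool", "body": {"commands": [{"tx":-0.5,"ty":1,"tz":0,"rx":0,"ry":0,"rz":0.8,"grip":-1},{"tx":-0.5,"ty":1,"tz":0,"rx":0,"ry":0,"rz":0.65,"grip":-1},{"tx":-0.5,"ty":1,"tz":0,"rx":0,"ry":0,"rz":0,"grip":-1},{"tx":-0.5,"ty":1,"tz":0,"rx":0,"ry":0,"rz":0,"grip":-1},{"tx":-0.5,"ty":1,"tz":0,"rx":0,"ry":0,"rz":0,"grip":-1},{"tx":-0.5,"ty":1,"tz":0,"rx":0,"ry":0,"rz":0,"grip":-1},{"tx":-0.5,"ty":1,"tz":0,"rx":0,"ry":0,"rz":0,"grip":-1},{"tx":-0.5,"ty":1,"tz":0,"rx":0,"ry":0,"rz":0,"grip":-1},{"tx":-0.4,"ty":1,"tz":0,"rx":0,"ry":0,"rz":0,"grip":-1},{"tx":0,"ty":0,"tz":0,"rx":0,"ry":0,"rz":0,"grip":-1}]}}

```text
clock: 13.0
tcp_pos: [0.4506, 0.2257, 0.12]
orientation: [-3.141, -0.008, 0.001]
contact_force: [0.4, -1.0, 0.4]
grip_width: 0.0854
```

Run:
```python
from h import *
o=status.get_obs();print(o['tcp_pos'],o['contact_force'],o['clock'])
f=grab('side');im=f['frame']
t=np.linspace(0,2*np.pi,60)
def ring(x,y,z,R=.0275): return cam(f,np.c_[x+R*np.cos(t),y+R*np.sin(t),np.full(60,z)])
big=cv2.resize(im[190:350,265:395],None,fx=5,fy=3.7,interpolation=cv2.INTER_CUBIC)
cv2.imwrite('pics/q1.png',big)
def edge(f,z,near):
    hsv=cv2.cvtColor(f['frame'],cv2.COLOR_BGR2HSV).astype(int);H,S=hsv[...,0],hsv[...,1]
    m=comp(((H<5)|(H>172))&(S>110),near);c=cen(m);return m.sum(),c,world(f,[c],z)[0],world(f,[c])[0]
print(edge(f,.036,np.array([300,232])))
f=grab('top'); cv2.imwrite('pics/q1t.png',cv2.resize(f['frame'][190:310,160:300],None,fx=5,fy=5,interpolation=cv2.INTER_CUBIC))
try: print(edge(f,.036,np.array([252,243])))
except Exception as e: print(e)
```

```text
[0.45057776 0.225733   0.12001956] [ 0.37832643 -0.98396487  0.41841846] 13.0
(np.int64(469), array([299.79957356, 233.7761194 ]), array([0.53933661, 0.04589112, 0.036     ]), array([0.53909321, 0.0489679 , 0.03912485]))
(np.int64(408), array([250.84558824, 243.47794118]), array([0.53708775, 0.04318694, 0.036     ]), array([0.5371455, 0.0432052, 0.0355585]))
```

View pics/q1.png

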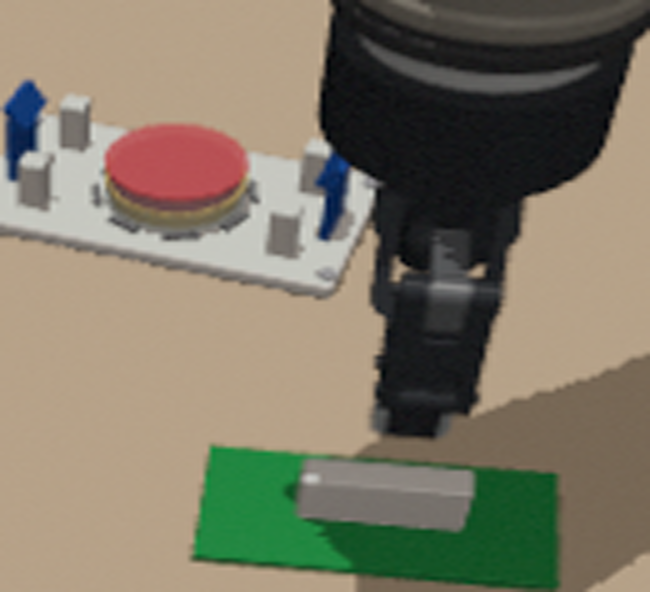

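View pics/q1t.png

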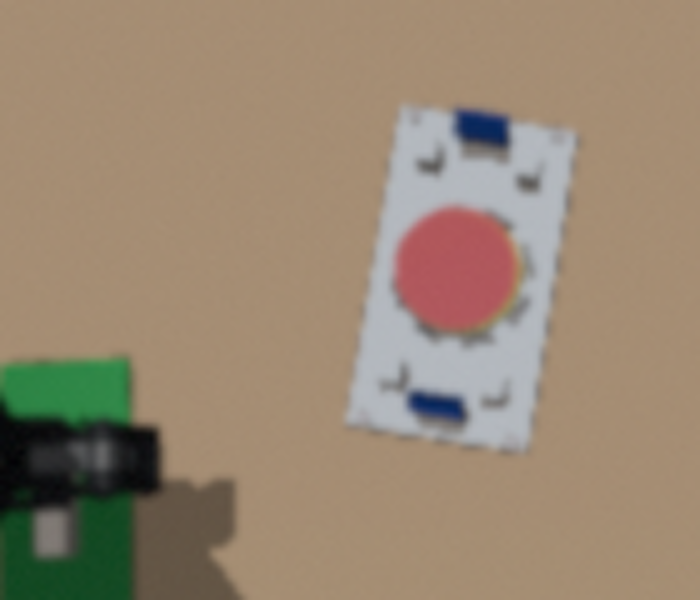

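Run:
```python
from h import *
t=np.linspace(0,2*np.pi,90)
out=[]
for n,(x0,y0),red,amb in(('side',(272,205),(.5393,.0459),(.5394,.0435)),('top',(225,215),(.5371,.0432),(.5376,.0413))):
    f=grab(n);im=f['frame']; s=7
    crop=im[y0:y0+57,x0:x0+56]
    a=cv2.resize(crop,None,fx=s,fy=s,interpolation=cv2.INTER_CUBIC); b=a.copy()
    def dr(c,z,col):
        p=cam(f,np.c_[c[0]+.0275*np.cos(t),c[1]+.0275*np.sin(t),np.full(90,z)])
        cv2.polylines(b,[((p-[x0,y0]+.5)*s).round().astype(np.int32)],True,col)
    dr(red,.038,(255,255,0));dr(amb,.024,(255,0,0));dr(amb,.010,(255,0,0))
    out.append(np.hstack([a,b]))
cv2.imwrite('pics/q2.png',cv2.resize(np.vstack(out),(590,600)))
```

```text
(no output)
```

View pics/q2.png

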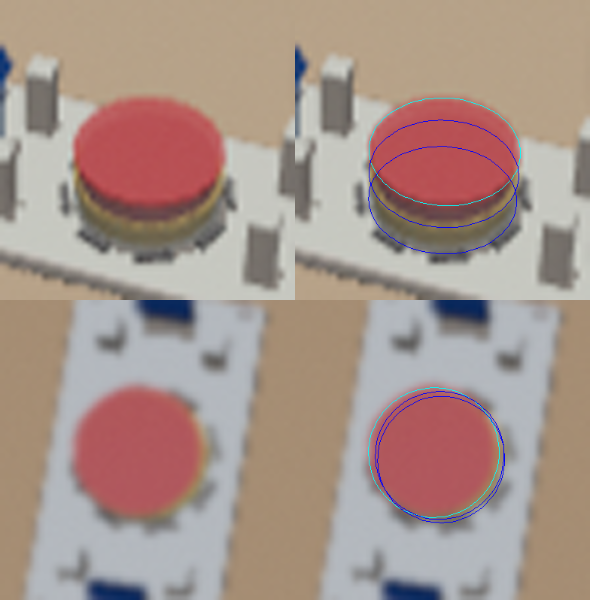

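The side and top crops show the red dish flat on the amber one, about 2 mm toward +y and aligned in x. It is stable and square enough, so I leave it. Checked against the robot, the cover bar is at about (0.4505, 0.2243), so I go down to grasp it.

Request:
{"method": "drive_tool", "body": {"commands": [{"tx":0,"ty":-0.07,"tz":-1,"rx":0,"ry":0,"rz":0,"grip":-1},{"tx":0,"ty":0,"tz":-1,"rx":0,"ry":0,"rz":0,"grip":-1},{"tx":0,"ty":0,"tz":-1,"rx":0,"ry":0,"rz":0,"grip":-1},{"tx":0,"ty":0,"tz":-1,"rx":0,"ry":0,"rz":0,"grip":-1},{"tx":0,"ty":0,"tz":-0.7,"rx":0,"ry":0,"rz":0,"grip":-1},{"tx":0,"ty":0,"tz":-0.5,"rx":0,"ry":0,"rz":0,"grip":-0.5},{"tx":0,"ty":0,"tz":-0.25,"rx":0,"ry":0,"rz":0,"grip":0},{"tx":0,"ty":0,"tz":0,"rx":0,"ry":0,"rz":0,"grip":0},{"tx":0,"ty":0,"tz":0,"rx":0,"ry":0,"rz":0,"grip":0.3}], "grip_force": 60}}

```text
clock: 14.32
tcp_pos: [0.4521, 0.2225, 0.0113]
orientation: [-3.141, -0.001, -0.001]
contact_force: [-0.7, -0.1, -0.2]
grip_width: 0.0299
```

Run:
```python
from h import *
o=status.get_obs();print(o['tcp_pos'],o['contact_force'],o['grip_width'])
f=grab('side');im=f['frame']
cv2.imwrite('pics/c1.png',cv2.resize(im[260:360,290:390],None,fx=6,fy=6,interpolation=cv2.INTER_CUBIC))
```

```text
[0.45212421 0.22251195 0.01133897] [-0.65160481 -0.10917092 -0.17882635] 0.029867410616945412
```

View pics/c1.png

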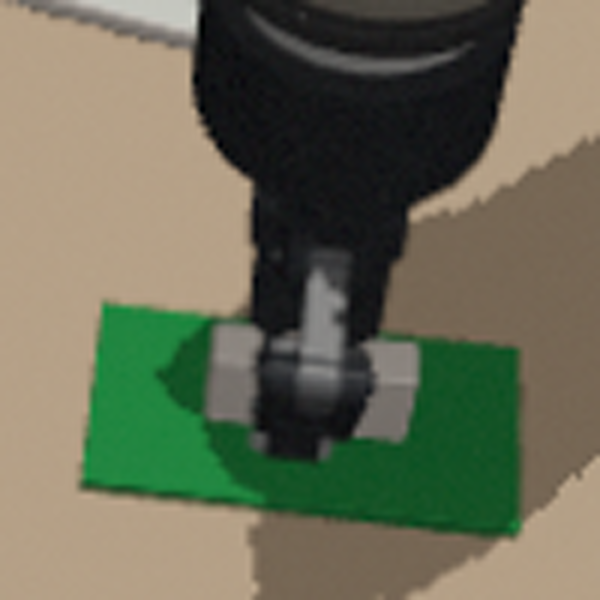

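Side crop: the fingers straddle the bar, but the TCP (tip centre at column 295) is about 1.5 mm toward +x of the cover's centre line (about 301). I correct that and close.

Request:
{"method": "drive_tool", "body": {"commands": [{"tx":-0.08,"ty":0.05,"tz":-0.1,"rx":0,"ry":0,"rz":0,"grip":0.3},{"tx":0,"ty":0,"tz":0,"rx":0,"ry":0,"rz":0,"grip":0.6},{"tx":0,"ty":0,"tz":0,"rx":0,"ry":0,"rz":0,"grip":0.9},{"tx":0,"ty":0,"tz":0,"rx":0,"ry":0,"rz":0,"grip":1},{"tx":0,"ty":0,"tz":0,"rx":0,"ry":0,"rz":0,"grip":1},{"tx":0,"ty":0,"tz":0,"rx":0,"ry":0,"rz":0,"grip":1}], "grip_force": 70}}

```text
clock: 15.12
tcp_pos: [0.4502, 0.2235, 0.0092]
orientation: [-3.141, -0.001, -0.0]
contact_force: [-1.2, 1.3, 5.7]
grip_width: 0.0127
```

Request:
{"method": "drive_tool", "body": {"commands": [{"tx":0,"ty":0,"tz":0.3,"rx":0,"ry":0,"rz":0,"grip":1},{"tx":0,"ty":0,"tz":0.7,"rx":0,"ry":0,"rz":0,"grip":1},{"tx":0,"ty":0,"tz":1,"rx":0,"ry":0,"rz":0,"grip":1},{"tx":0,"ty":0,"tz":1,"rx":0,"ry":0,"rz":0,"grip":1},{"tx":0,"ty":0,"tz":1,"rx":0,"ry":0,"rz":0,"grip":1},{"tx":0.2,"ty":-0.4,"tz":0.7,"rx":0,"ry":0,"rz":-0.44,"grip":1},{"tx":0.4,"ty":-0.8,"tz":0.3,"rx":0,"ry":0,"rz":-0.5,"grip":1},{"tx":0.45,"ty":-0.9,"tz":0,"rx":0,"ry":0,"rz":-0.5,"grip":1},{"tx":0.45,"ty":-0.9,"tz":0,"rx":0,"ry":0,"rz":0,"grip":1},{"tx":0.45,"ty":-0.9,"tz":0,"rx":0,"ry":0,"rz":0,"grip":1}]}}

```text
clock: 16.38
tcp_pos: [0.4894, 0.1428, 0.108]
orientation: [3.124, -0.321, -0.002]
contact_force: [0.2, 0.2, -0.4]
grip_width: 0.0129
```

Request:
{"method": "drive_tool", "body": {"commands": [{"tx":0.5,"ty":-0.95,"tz":0,"rx":0,"ry":0,"rz":0,"grip":1},{"tx":0.5,"ty":-0.95,"tz":0,"rx":0,"ry":0,"rz":0,"grip":1},{"tx":0.5,"ty":-0.95,"tz":0,"rx":0,"ry":0,"rz":0,"grip":1},{"tx":0.5,"ty":-0.95,"tz":0,"rx":0,"ry":0,"rz":0,"grip":1},{"tx":0.45,"ty":-0.75,"tz":0,"rx":0,"ry":0,"rz":0,"grip":1},{"tx":0,"ty":-0.4,"tz":0,"rx":0,"ry":0,"rz":0,"grip":1},{"tx":0,"ty":0,"tz":0,"rx":0,"ry":0,"rz":0,"grip":1},{"tx":0,"ty":0,"tz":0,"rx":0,"ry":0,"rz":0,"grip":1}]}}

```text
clock: 17.38
tcp_pos: [0.5378, 0.0471, 0.1089]
orientation: [-3.126, 0.313, 0.001]
contact_force: [0.1, -1.4, -1.6]
grip_width: 0.0125
```

Run:
```python
from h import *
o=status.get_obs();print(o['tcp_pos'],o['contact_force'],o['grip_width'],o['clock'])
f=grab('side');im=f['frame']
cv2.imwrite('pics/d1.png',cv2.resize(im[150:290,225:375],None,fx=5,fy=4.2,interpolation=cv2.INTER_CUBIC))
```

```text
[0.53780848 0.04711674 0.10885694] [ 0.08920286 -1.36958054 -1.56107319] 0.012460882054993298 17.375
```

View pics/d1.png

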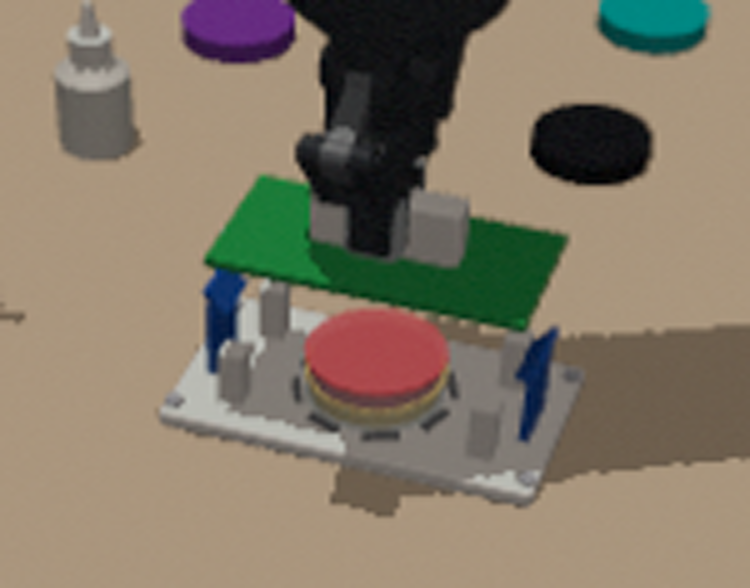

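Run:
```python
from m import *
f=grab('side');o=status.get_obs();p=o['tcp_pos']
R=cv2.Rodrigues(o['orientation'])[0]; print('toolyaw',np.arctan2(R[1,0],R[0,0]),'tilt',np.arccos(-R[2,2]))
hsv=cv2.cvtColor(f['frame'],cv2.COLOR_BGR2HSV).astype(int); H,S,V=hsv[...,0],hsv[...,1],hsv[...,2]
m=(H>50)&(H<80)&(S>110); m[:185]=0;m[235:]=0;m[:,:260]=0;m[:,345:]=0
ys,xs=np.nonzero(m);print(m.sum(),xs.min(),xs.max(),ys.min(),ys.max())
hull=cv2.convexHull(np.c_[xs,ys].astype(np.int32)); mm=np.zeros(m.shape,np.uint8);cv2.fillPoly(mm,[hull],1)
z=p[2]-.009+.005
e,s=edges(f,mm,.12,.06,z,(p[0],p[1],-.2)); print('cover side',e,s,'tcp',p)
im=f['frame'].copy();S_=6
b=cv2.resize(im[180:280,240:360],None,fx=S_,fy=S_,interpolation=cv2.INTER_CUBIC)
def dr(L,W,z,x,y,a,c): cv2.polylines(b,[((rectmask(f,L,W,z,x,y,a)-[240,180]+.5)*S_).round().astype(np.int32)],True,c)
dr(.12,.06,z+.001,*e[:3],(255,255,0))
for (dx) in (50,-50):
  for dy in(23,-23):
    c=np.array([.5405,.0442])+rot(-.201)@[dx/1e3,dy/1e3]; dr(.01,.01,.041,*c,-.201,(0,0,255))
dr(.15,.084,.01,.5405,.0442,-.201,(0,0,255)); dr(.15,.084,.0,.5405,.0442,-.201,(0,0,255))
cv2.imwrite('pics/d2.png',b)
```

```text
toolyaw -0.1993775355981179 tilt 0.00031391871542017254
1082 266 343 192 228
cover side [ 0.53755254  0.05052342 -0.16716053 -0.00060891] 1.5069480110466333 tcp [0.53797285 0.04716817 0.10895052]
```

View pics/d2.png

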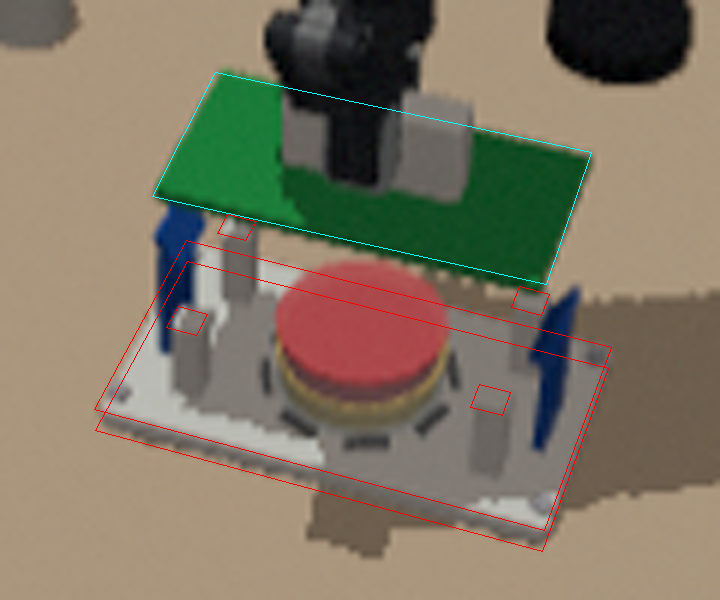

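The overlay in the side picture fits the posts and the carrier (red), and the cover (cyan) is level. The cover needs about +3 mm in x and -5 mm in y. Correcting, and lowering to just above the clips.

Request:
{"method": "drive_tool", "body": {"commands": [{"tx":0.16,"ty":-0.25,"tz":0,"rx":0,"ry":0,"rz":0,"grip":1},{"tx":0,"ty":0,"tz":-0.7,"rx":0,"ry":0,"rz":0,"grip":1},{"tx":0,"ty":0,"tz":-0.7,"rx":0,"ry":0,"rz":0,"grip":1},{"tx":0,"ty":0,"tz":-0.4,"rx":0,"ry":0,"rz":0,"grip":1},{"tx":0,"ty":0,"tz":0,"rx":0,"ry":0,"rz":0,"grip":1},{"tx":0,"ty":0,"tz":0,"rx":0,"ry":0,"rz":0,"grip":1}]}}

```text
clock: 18.23
tcp_pos: [0.5416, 0.0414, 0.073]
orientation: [-3.126, 0.314, -0.0]
contact_force: [0.2, -0.6, -0.4]
grip_width: 0.0127
```

Run:
```python
from m import *
f=grab('side');o=status.get_obs();p=o['tcp_pos'];print(p,o['contact_force'],o['clock'])
S_=6
b=cv2.resize(f['frame'][180:280,240:360],None,fx=S_,fy=S_,interpolation=cv2.INTER_CUBIC)
def dr(L,W,z,x,y,a,c): cv2.polylines(b,[((rectmask(f,L,W,z,x,y,a)-[240,180]+.5)*S_).round().astype(np.int32)],True,c)
dr(.12,.06,p[2]-.009+.006,p[0]-.0004,p[1]+.0022,-.2,(255,255,0))
dr(.15,.084,.01,.5405,.0442,-.201,(0,0,255))
cv2.imwrite('pics/d3.png',b)
f=grab('top')
cv2.imwrite('pics/d3t.png',cv2.resize(f['frame'][190:300,190:310],None,fx=5,fy=5,interpolation=cv2.INTER_CUBIC))
```

```text
[0.54172579 0.04136654 0.07319986] [ 0.30157441  0.20533359 -0.86748281] 18.275
```

View pics/d3.png

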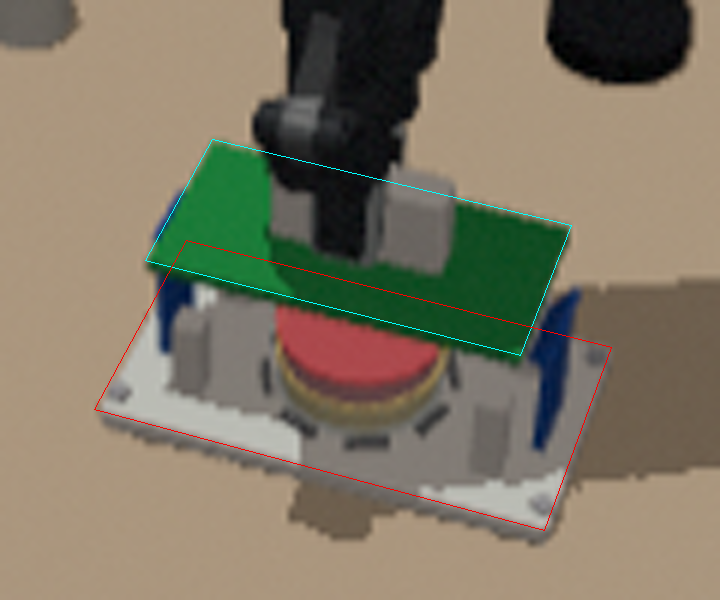

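View pics/d3t.png

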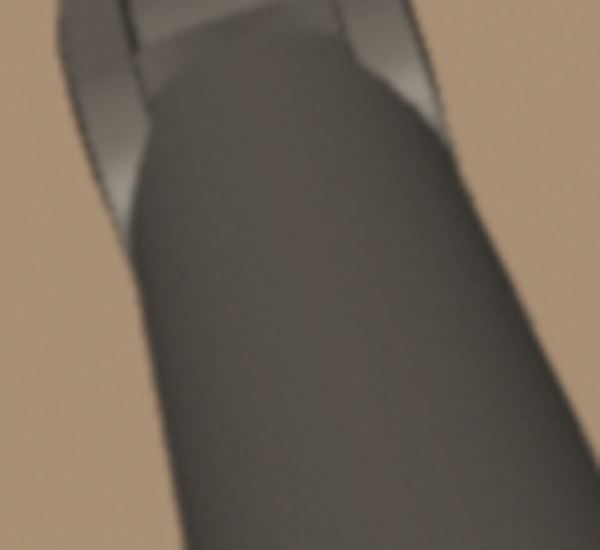

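Side overlay: the cover (cyan) lies parallel to and centred over the carrier (red). I trim -1.2 mm in x and lower onto the clip slopes.

Request:
{"method": "drive_tool", "body": {"commands": [{"tx":-0.06,"ty":0.03,"tz":-0.2,"rx":0,"ry":0,"rz":0,"grip":1},{"tx":0,"ty":0,"tz":-0.2,"rx":0,"ry":0,"rz":0,"grip":1},{"tx":0,"ty":0,"tz":-0.15,"rx":0,"ry":0,"rz":0,"grip":1},{"tx":0,"ty":0,"tz":0,"rx":0,"ry":0,"rz":0,"grip":1}], "grip_force": 100}}

```text
clock: 18.82
tcp_pos: [0.5401, 0.042, 0.0617]
orientation: [-3.126, 0.314, 0.0]
contact_force: [-0.5, 1.1, 1.3]
grip_width: 0.0124
```

Request:
{"method": "drive_tool", "body": {"commands": [{"tx":0,"ty":0,"tz":-0.1,"rx":0,"ry":0,"rz":0,"grip":1},{"tx":0,"ty":0,"tz":-0.1,"rx":0,"ry":0,"rz":0,"grip":1}]}}

```text
clock: 19.08
tcp_pos: [0.5411, 0.0421, 0.0588]
orientation: [-3.125, 0.315, -0.003]
contact_force: [-2.4, 0.9, 8.0]
grip_width: 0.0127
```

Run:
```python
from m import *
f=grab('side');o=status.get_obs();p=o['tcp_pos'];print(p,o['contact_force'],o['moment'],o['clock'])
cv2.imwrite('pics/e1.png',cv2.resize(f['frame'][180:280,240:360],None,fx=6,fy=6,interpolation=cv2.INTER_CUBIC))
```

```text
[0.54068538 0.04209818 0.05833174] [-0.15217072  0.58848193 -1.06828642] [0.29306772 0.30348771 0.02288294] 19.125
```

View pics/e1.png

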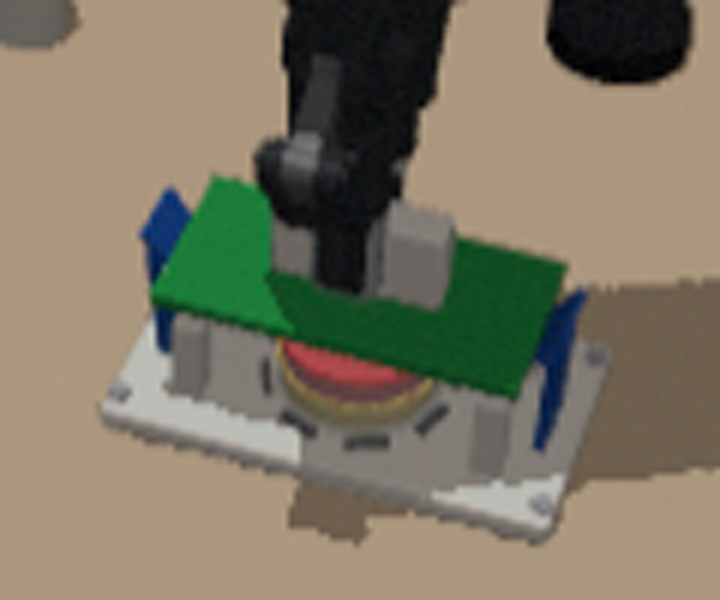

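Side picture: the cover sits between both clips, which lean outward. Force peaked at about 8 N and then dropped, so the edges have passed the noses. Pressing on.

Request:
{"method": "drive_tool", "body": {"commands": [{"tx":0,"ty":0,"tz":-0.1,"rx":0,"ry":0,"rz":0,"grip":1},{"tx":0,"ty":0,"tz":-0.1,"rx":0,"ry":0,"rz":0,"grip":1},{"tx":0,"ty":0,"tz":-0.1,"rx":0,"ry":0,"rz":0,"grip":1}]}}

```text
clock: 19.5
tcp_pos: [0.54, 0.0418, 0.0515]
orientation: [3.126, -0.315, -0.001]
contact_force: [-0.2, -0.3, -2.0]
grip_width: 0.012
```

Request:
{"method": "drive_tool", "body": {"commands": [{"tx":0,"ty":0,"tz":-0.1,"rx":0,"ry":0,"rz":0,"grip":1},{"tx":0,"ty":0,"tz":0,"rx":0,"ry":0,"rz":0,"grip":1}]}}

```text
clock: 19.75
tcp_pos: [0.54, 0.0417, 0.0502]
orientation: [3.125, -0.315, -0.001]
contact_force: [-2.5, -0.7, 7.3]
grip_width: 0.0121
```

Request:
{"method": "drive_tool", "body": {"commands": [{"tx":0,"ty":0,"tz":-0.05,"rx":0,"ry":0,"rz":0,"grip":1},{"tx":0,"ty":0,"tz":0,"rx":0,"ry":0,"rz":0,"grip":1}]}}

```text
clock: 20.0
tcp_pos: [0.54, 0.0417, 0.0502]
orientation: [3.125, -0.315, -0.001]
contact_force: [-6.4, -1.8, 17.4]
grip_width: 0.012
```

Request:
{"method": "drive_tool", "body": {"commands": [{"tx":0,"ty":0,"tz":-0.05,"rx":0,"ry":0,"rz":0,"grip":1},{"tx":0,"ty":0,"tz":0,"rx":0,"ry":0,"rz":0,"grip":1},{"tx":0,"ty":0,"tz":0,"rx":0,"ry":0,"rz":0,"grip":1}]}}

```text
clock: 20.38
tcp_pos: [0.54, 0.0417, 0.0501]
orientation: [3.125, -0.315, -0.0]
contact_force: [-10.7, -1.1, 28.2]
grip_width: 0.012
```

Run:
```python
from m import *
f=grab('side');o=status.get_obs();p=o['tcp_pos'];print(p,o['contact_force'],o['moment'],o['clock'])
S_=6
b=cv2.resize(f['frame'][180:280,240:360],None,fx=S_,fy=S_,interpolation=cv2.INTER_CUBIC)
cv2.imwrite('pics/e2.png',b)
cv2.imwrite('pics/e2full.png',f['frame'])
hsv=cv2.cvtColor(f['frame'],cv2.COLOR_BGR2HSV).astype(int); H,S,V=hsv[...,0],hsv[...,1],hsv[...,2]
m=(H>50)&(H<80)&(S>110); q=np.argwhere(m&(f['range_z']>0)); q=q[(q[:,0]>200)&(q[:,0]<260)&(q[:,1]>255)&(q[:,1]<345)]
w=world(f,q[:,::-1]); A=np.c_[w[:,:2]-w[:,:2].mean(0),np.ones(len(w))]
c=np.linalg.lstsq(A,w[:,2],rcond=None)[0]; print('plane slope/height',c,np.median(w[:,2]))
```

```text
[0.54001195 0.04168089 0.05016247] [-10.91584456  -0.4800836   28.17219897] [-0.21274296  2.16837039 -0.01951181] 20.425
plane slope/height [ 0.00037324 -0.00779728  0.04648932] 0.046598809972811295
```

View pics/e2.png

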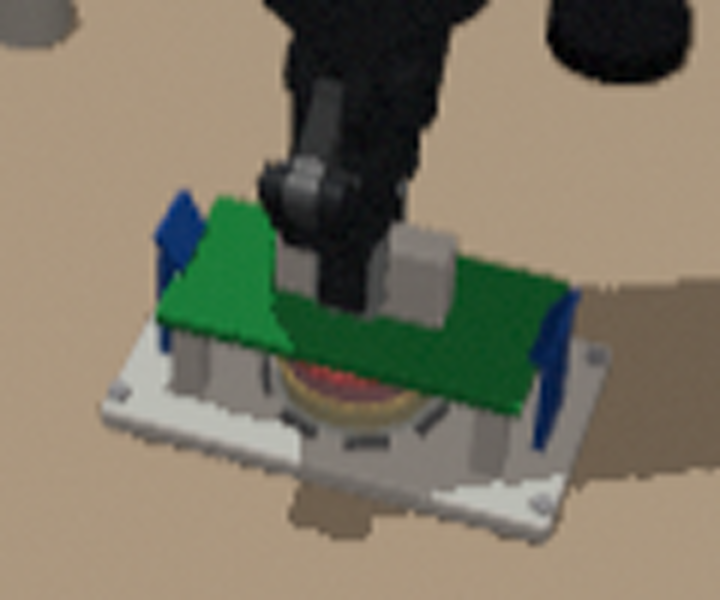

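View pics/e2full.png

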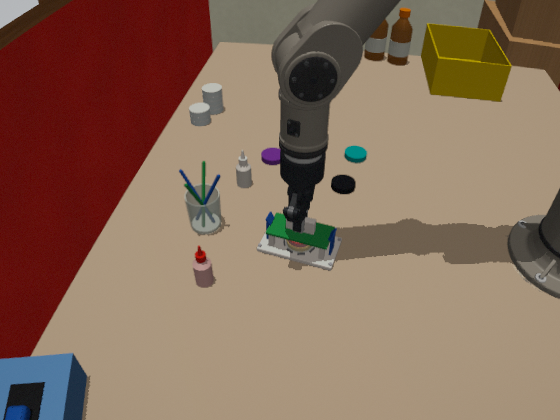

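Side picture: both noses are over the cover's ends, the clips are upright, and the plate is level at 46.5 mm (nominal top 47). There is an 11 N sideways reaction, so I relieve some of it with a small -x trim and keep the push.

Request:
{"method": "drive_tool", "body": {"commands": [{"tx":-0.04,"ty":0,"tz":0,"rx":0,"ry":0,"rz":0,"grip":1},{"tx":0,"ty":0,"tz":0,"rx":0,"ry":0,"rz":0,"grip":1},{"tx":0,"ty":0,"tz":0,"rx":0,"ry":0,"rz":0,"grip":1}]}}

```text
clock: 20.8
tcp_pos: [0.54, 0.0417, 0.0502]
orientation: [3.125, -0.315, 0.002]
contact_force: [-6.8, -1.5, 24.6]
grip_width: 0.0123
```

Run:
```python
from m import *
f=grab('side');o=status.get_obs();print(o['tcp_pos'],o['contact_force'],o['clock'])
cv2.imwrite('pics/e3.png',cv2.resize(f['frame'][180:280,240:360],None,fx=6,fy=6,interpolation=cv2.INTER_CUBIC))
```

```text
[0.54000904 0.0417118  0.05017304] [-7.0408036  -1.93615662 25.34940311] 20.85
```

View pics/e3.png

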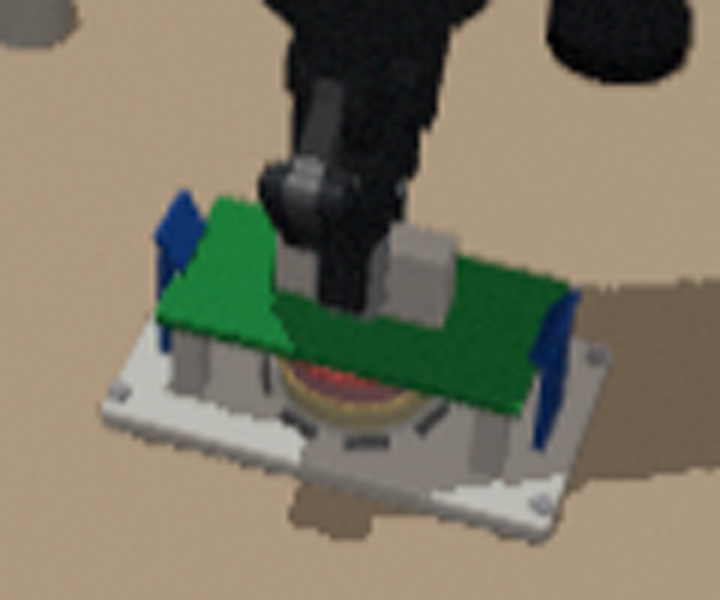

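The picture is unchanged: the cover is home and level, both clips are over it, and the push holds at 25 N. Handing in.

Run:
```python
from bench import workorder
print(workorder.hand_in())
```

```text
the job is handed in; nothing more can be done
None
```

The job is finished and handed in at about 20.9 s. The red dish is stacked on the amber one, and the green cover is on the carrier with both clips snapped over it. I was still pushing it down when I handed in.

- **Dish:** I set it down with about 4 N of contact and released it. Afterwards both cameras showed it flat on the amber dish, but about 2 mm off centre toward +y. I judged that good enough and did not correct it.
- **Cover:** Force peaked at about 8 N on the clip slopes and then dropped. That peak, from coarse readings, is a little under the expected 9 to 14 N. The last side picture shows both clip noses over the cover's ends and the plate level. Just before a final 1 mm sideways trim, depth readings put its top at 46.5 mm, against 47 mm nominal.
- **Final push:** It held at about 25 N downward, with about 7 N of leftover sideways force that I did not fully remove.
- **Bystanders:** The bottles and beaker were never touched, and in the last full side picture they stand where they started.
- **Camera disagreement:** The two cameras differed by 2 to 3 mm. I settled positions by comparing both with the robot's own readings.

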